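# Clear the flint off the light box switch and switch it on

### The arm

A 7-joint arm with a two-finger parallel gripper is mounted at the origin on the work surface. World frame = base frame: x ahead of the robot, y to its left, z up, the work surface at z = 0. Lengths are in m, angles in degrees, forces in N, time in s.
With the tool pointing down it reaches from about 0.425 to 0.875 m from the base axis. Payload 4.7 kg.
Tool frame: the origin (TCP) lies on the centre line of the jaws, within the pads' length; the fingertips stand ahead of it and the grasp point (between the pads) lies 2 mm behind it (env.tip_reach is the x of the fingertips in the tool frame, in m); x points along the fingers, z is the direction in which the jaws open and shut, and the axes are right-handed (so a half turn about x gives the same grasp; the last joint's range is limited). The gripper opens to 87 mm and grips with 3 to 60 N. Pads are 19 mm wide; open, the fingers measure 117 mm over their backs; the gripper's body (75 mm by 190 mm) begins 51 mm behind the grasp point.
Start: joints at [-64.91, 18.392, -4.016, 83.108, 1.295, 78.541, -3.26], TCP at [0.267, 0.593, 0.24] pointing down, gripper open.
Joint ranges: [-163.93, 163.93], [-17.29, 119.83], [-79.2, 71.16], [3.27, 140.29], [-89.18, 269.18], [5.43, 117.66], [-154.24, 154.24]. Speed limits (degrees/s): [147.25, 147.25, 180, 180, 180, 180, 180].

### API

Orientations are given as [roll, pitch, yaw] about the fixed x, y, z axes, in that order (R = Rz(yaw) Ry(pitch) Rx(roll)).
In Python, from cell import telemetry, optics, env, models gives the robot as it stands.
- The arm moves only by the shell command python3 -m pendant 'ROWS' [FORCE]. ROWS is JSON, a list of rows, each a list of 3 entries, a list of its own where there are three numbers: the finger opening in mm, from 0 to 87, then the shift along the tool's x, y, z in mm, then the turn, a rotation vector about the tool's x, y, z in rad. A call has 1 to 10 rows; each row is the pose to reach, as a shift and turn from the pose commanded when the call began, along the tool's axes at that moment; what a row does not reach only later rows make up. A row lasts 1/12 s, in which the tool goes at most 41.7 mm and 7.16 degrees, less where a joint would pass 70% of its speed; a pose out of reach is approached as far as the arm can. A call with a gripper value outside its range is refused whole. The fingers move at their own pace and stop on an object; FORCE is the grip in N (left out, the last holds). Time passes only in rows, so rows that repeat a pose let the fingers close. It gives the time, the measured TCP pose, the force and the opening at its end, in the units of the state.
- telemetry.get_obs(): the state, without advancing time (a new reading comes with each control period).
- optics.read_camera(name): name is "side" or "top"; returns a dict with "image" (420x560x3 uint8, blue, green, red), "range_z" (420x560 float32, m along the optical axis (not along the pixel's ray), 0 where there is no reading), "fx", "fy", "cx", "cy" (pixels), "cam_to_world" (4x4, takes a point from camera to world coordinates). Camera axes: x right, y up, looking along -z (the intrinsics and any distortion apply to the point x, -y, -z); pixel columns grow to the right and rows downward; lengths in m; the calibration is good to about 2 mm. A picture is of the moment at which its call begins.
- env.sign_off(): hands the job in, once; it reports no verdict.
Trained networks look in the newest picture that a camera, given by its name, has taken for a name from the list of things; names that differ only in an ending like _2 or _b are one class to them, and where a whole thing is asked for, a point or a joint stands for the part that bears it (a point fixed in the world has none). Each returns a list of dicts, best first, with "confidence" (0 to 1); they miss things now and then, are a little off and sometimes report something else, mostly with a low value. They report only what shows in the picture. A call takes as long as a camera call. They do not tell look-alikes from the thing itself.
- models.masks_of(camera, label): "pixels" (420x560 bool, what is visible of it) and "extent" ([left, top, right, bottom] as shares, 0 to 1, of the picture: columns of its width, rows of its height, round what is visible of it).
- models.landmark_of(camera, label): "centre" ([row, column] as shares, 0 to 1, of the picture: columns of its width, rows of its height: a listed point, or the origin of a listed thing).
The state is a dict: "time_s": time; "qpos": joint angles; "joint_velocities": joint speeds; "effort": joint torques, N m; "tool_pos": TCP position; "tool_rot": TCP orientation; "force": force on the tool from outside, world axes, zero at the start; "wrist_torque": the same for the moment, N m; "grip_width": finger opening in m.
Only numpy, scipy, OpenCV 4.12 (cv2) and the standard library are available. Lean on these libraries where they do the work, as an engineer would, in place of code of your own. Each camera call takes 0.05 s, during which the arm holds its last target.

### The job

The brown flint flake is lying across the switch of the light box. Lift it off and set it down, without dropping it, flat inside the blue finds tray; only then switch the light box on by pushing the raised half of the chrome rocker fully down. Do not disturb the porcelain sherd on the panel.

Things in the scene. Friction and masses are not known exactly. Their poses are not given: they have to be found in the camera images.
- flake_center (a point): Brown flint flake, leaf-shaped, 102 long, 38 wide, 15 mm thick, 90 g, lying across two dark lugs at the ends of the switch, underside 65 mm above the bench. Its centre, 7 mm above its flat underside; x along its length, y across (long sides parallel for 56 mm), z up. Beside the switch both long sides are free down to the light box's top, 50 mm above the bench.
- tray_in (a point): Blue open finds tray, 180 (x) by 170 (y) mm outside, 20 mm high, walls 5 mm, fixed to the bench on one side of the light box (on the other side stands a round terracotta saucer). Centre of its inner floor, 5 mm above the bench; x and y along its walls, z up.
- rocker_press (a point): Where to push: middle of the raised left half (by the green dot; left seen from the robot) of the chrome rocker, 26 (x) by 50 mm (y), on the light box's front strip between two 15 mm lugs 68 mm apart. 59 mm above the bench when off, 54 when on (half level, stays; 3 N). Pivot along x, 16 mm to the right. x: level, away from the box's front; y: left; z: upright when off, leaning 0.3 rad fully on.
- sherd_center (a point): Translucent pale porcelain sherd, fragile, about 62 by 48 mm and 6 mm thick, lying on the light box's white panel, left or right, to be left alone; the point is its centre. A turquoise bead lump (27 mm) and a thin steel ruler (160 mm) lie on the panel too.
Not all that is in view belongs to the job. Of the things like the part that bears flake_center, leave any that is yellow; of the rest the smaller one is meant.

How it is judged:
By the outcome, as a careful person would: the job done as asked, in the order asked, and still so for the second after the job is handed in, with the robot touching nothing.
It also fails if it takes over 45 s, if anything falls off the work surface, if the arm or the gripper's body presses on something with over 40 N, if the wrist force passes 120 N, or if a joint passes its speed limit or range.

## Working session

There is one attempt and no reset: what is moved stays moved. The work goes in short steps, Python scripts to look and compute and a shell command to move; the robot and the scene stay as the last step left them, time stands still between calls to the robot, and variables do not carry over. Pictures are saved under pics/ and viewed, and the job is handed in when it is done.

```bash
ls; mkdir -p pics
python3 - <<'E'
from cell import telemetry, optics, env, models
import cv2,numpy as np
print(env.tip_reach, telemetry.get_obs())
for c in ("side","top"):
    d=optics.read_camera(c); cv2.imwrite(f"pics/{c}0.png",d["image"])
    np.savez(f"{c}0.npz",**{k:v for k,v in d.items()})
    print(c,d["fx"],d["fy"],d["cx"],d["cy"],[k for k in d]); print(d["cam_to_world"].round(3))
    for l in ("flake_center","tray_in","rocker_press","sherd_center"):
        for m in models.landmark_of(c,l): print(l,"lm",[round(m["centre"][0]*420),round(m["centre"][1]*560)],round(m["confidence"],2))
        for m in models.masks_of(c,l): print(l,"mask",(np.array(m["extent"])*[560,420,560,420]).round(),round(m["confidence"],2),m["pixels"].sum())
E
```

```text
pics
0.017 {'time_s': 0.0, 'qpos': array([-64.91000222,  18.44015085,  -4.01509228,  83.17523905,
         1.29590382,  78.54242334,  -3.26213426]), 'joint_velocities': array([0.10690621, 0.00722849, 0.10562263, 0.1356901 , 0.09733807,
       0.09304452, 0.05516651]), 'effort': array([ 6.48045370e-04, -4.91283488e+01, -4.03469000e-01, -3.12522089e+01,
       -6.38068607e-02,  4.41410369e-02,  2.08013134e-04]), 'tool_pos': array([0.26713462, 0.59198345, 0.23844613]), 'tool_rot': array([-176.49807156,   89.88727179, -110.78068281]), 'force': array([ 0.54586748, -0.99830634, -0.25466277]), 'wrist_torque': array([-0.00596459,  0.0169814 ,  0.04163289]), 'grip_width': 0.08688804344409323}
side 490.07081034149445 490.07081034149445 281.6216940309933 219.93657370272933 ['image', 'range_z', 'fx', 'fy', 'cx', 'cy', 'cam_to_world']
[[ 0.802  0.389 -0.453 -0.061]
 [-0.597  0.544 -0.589 -0.739]
 [ 0.017  0.743  0.669  0.884]
 [ 0.     0.     0.     1.   ]]
flake_center lm [285, 266] 0.7
flake_center lm [209, 269] 0.67
flake_center lm [248, 222] 0.61
flake_center mask [195. 242. 253. 262.] 0.63 8
[... 243 characters left out ...]
enter mask [280. 174. 301. 189.] 0.56 197
top 384.9306230545279 384.9306230545279 277.9212910015265 211.32156312811256 ['image', 'range_z', 'fx', 'fy', 'cx', 'cy', 'cam_to_world']
[[-0.025  0.998 -0.059  0.444]
 [-1.    -0.026 -0.015 -0.001]
 [-0.017  0.058  0.998  0.951]
 [ 0.     0.     0.     1.   ]]
flake_center lm [272, 270] 0.96
flake_center lm [265, 337] 0.7
flake_center lm [215, 271] 0.63
flake_center mask [324. 243. 343. 284.] 0.88 610
flake_center mask [249. 204. 295. 219.] 0.69 620
flake_center mask [250. 246. 294. 298.] 0.63 1098
tray_in lm [206, 142] 0.84
tray_in mask [100. 167. 178. 247.] 0.92 5246
sherd_center lm [163, 239] 0.95
sherd_center mask [227. 150. 251. 175.] 0.82 422
```

View pics/side0.png

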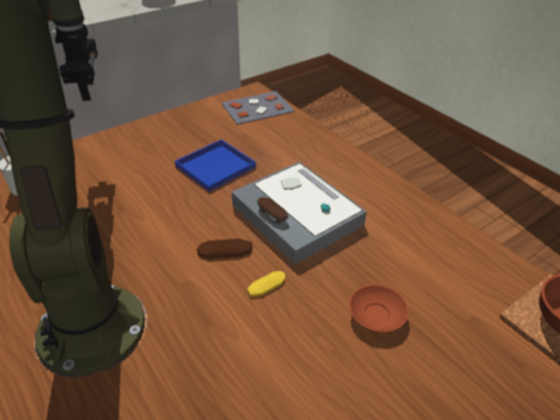

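View pics/top0.png

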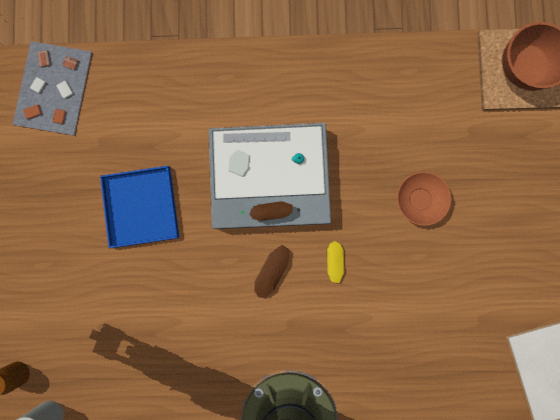

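Run:
```python
import cv2
t=cv2.imread("pics/top0.png"); s=cv2.imread("pics/side0.png")
cv2.imwrite("pics/topc.png",cv2.resize(t[140:310,190:370],None,fx=3.5,fy=3.5,interpolation=cv2.INTER_CUBIC))
cv2.imwrite("pics/sidec.png",cv2.resize(s[130:310,170:370],None,fx=3.3,fy=3.3,interpolation=cv2.INTER_CUBIC))
```

```text
(no output)
```

View pics/topc.png

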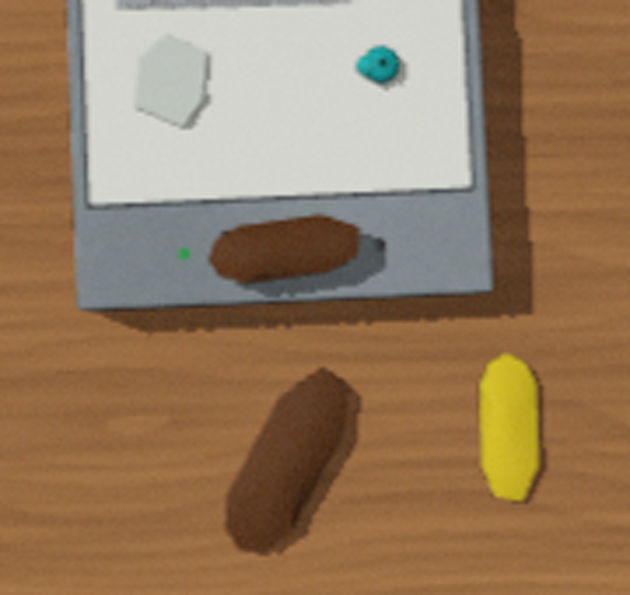

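View pics/sidec.png

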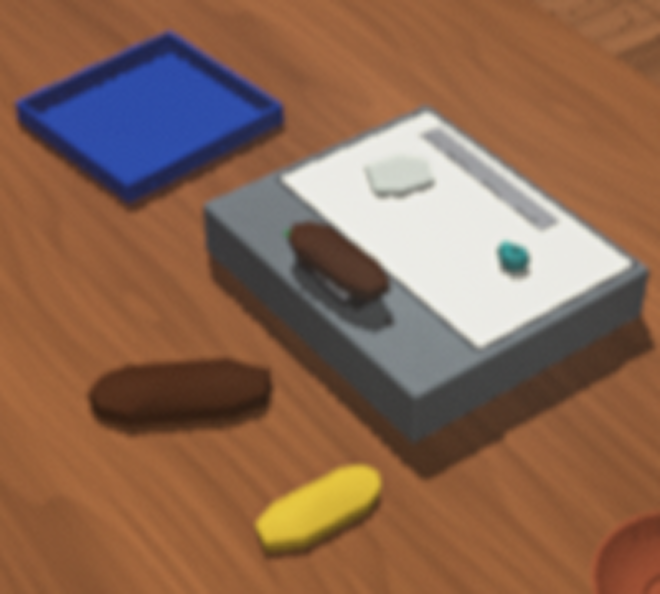

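Candidates in the top view:
- Brown flake on the switch, (271,211).
- Larger brown one on the bench, (272,272).
- Yellow one, (336,263).

The smaller brown one on the switch, at (271,211), is the target. The close crop confirms it lies across the lugs. The sherd is at (239,163) and the green dot at (242,212), left of the flake. Next I'll measure positions.

```bash
cat > h.py <<'E'
import numpy as np,cv2
from scipy.spatial.transform import Rotation as R
def cloud(d):
    z=np.asarray(d["range_z"]); h,w=z.shape; v,u=np.mgrid[:h,:w]
    p=np.stack([(u-d["cx"])/d["fx"]*z,-(v-d["cy"])/d["fy"]*z,-z,np.ones_like(z)],-1)
    P=(p@np.asarray(d["cam_to_world"]).T)[...,:3]; P[z==0]=np.nan; return P
def rect(pts):
    (c,s,a)=cv2.minAreaRect((pts[:,:2]*1000).astype(np.float32)); 
    if s[0]<s[1]: s=s[::-1]; a+=90
    return np.round(c,1),np.round(s,1),round((a+90)%180-90,1)
E
python3 - <<'E'
from h import *
for c in("top","side"):
    d=dict(np.load(c+"0.npz")); P=cloud(d); im=d["image"]; hsv=cv2.cvtColor(im,cv2.COLOR_BGR2HSV)
    b,g,r=[im[...,i].astype(int) for i in range(3)]
    def rep(n,m):
        m=m&np.isfinite(P[...,2]); p=P[m]; print(c,n,m.sum(),rect(p),"med",(np.median(p,0)*1000).round(1),"z5/95",(np.nanpercentile(p[:,2],[5,95])*1000).round(1))
    X,Y,Z=P[...,0],P[...,1],P[...,2]
    blue=(b>90)&(r<60)&(b>g*1.5)
    rep("tray",blue)
    rep("bench",(abs(X-.35)<.03)&(abs(Y-.1)<.02))
    if c=="top": box=(np.zeros(blue.shape,bool)); box[120:232,205:335]=1
    else: box=np.zeros(blue.shape,bool); box[160:250,230:368]=1
    near=box&(Z>.042)&(Z<.062); rep("boxtop",near)
    rep("flake",box&(Z>.068)&(r>b+8)&(r<140)&(Z<.09))
    rep("flake_col",box&(r>b+8)&(r<140)&(Z>.06))
    rep("panel",box&(Z>.042)&(Z<.062)&(im.min(2)>190))
    rep("green",box&(g>r+15)&(g>b+15))
    rep("bigbrown",(abs(X-.40)<.1)&(abs(Y)<.07)&(Z>.012)&(r>b+8)&(r<120)&(b<60)&~box)
E
```

```text
top tray 4749 (array([519.4, 354.5]), array([178.9, 168.9]), 6.9) med [518.4 355.7   4.9] z5/95 [ 2.  19.1]
top bench 405 (array([350. , 100.6]), array([59.1, 39.6]), -0.9) med [ 3.503e+02  1.004e+02 -1.000e-01] z5/95 [-3.1  2.7]
top boxtop 11127 (array([583.3,  33.5]), array([280.3, 240.3]), -88.9) med [586.9  34.5  50.5] z5/95 [47.5 54. ]
top flake 631 (array([497.2,  29. ]), array([100.2,  38.1]), -83.4) med [496.7  30.   77. ] z5/95 [73.6 80.3]
top flake_col 635 (array([497.2,  29. ]), array([100.2,  38.1]), -83.4) med [496.7  30.   77. ] z5/95 [73.5 80.3]
top panel 5795 (array([614.5,  33. ]), array([253.4, 158.6]), -88.8) med [602.7  21.7  50.7] z5/95 [48.  53.3]
top green 10 (array([497.4,  96.1]), array([7.2, 4.7]), 88.4) med [497.3  97.   49.9] z5/95 [48.6 51.5]
top bigbrown 935 (array([355.1,  32.1]), array([131.4,  50. ]), -29.3) med [355.7  31.2  16.7] z5/95 [13.  20.9]
side tray 1683 (array([516.5, 352.4]), array([180.5, 174.1]), 7.2) med [515.6 352.7   7.5] z5/95 [ 4. 21.]
side bench 229 (array([350.2, 100.6]), array([59.5, 38.7]), -0.1) med [353.5 101.2   1.7] z5/95 [-1.2  4.6]
side boxtop 5914 (array([581.7,  31.2]), array([283. , 244.5]), -89.2) med [577.3   7.9  52.4] z5/95 [48.4 56. ]
side flake 384 (array([493.2,  27.3]), array([99. , 37.6]), -86.8) med [490.8  23.1  78.6] z5/95 [71.1 82.3]
side flake_col 404 (array([493.2,  27.3]), array([99. , 37.6]), -86.8) med [490.2  20.9  78.3] z5/95 [68.8 82.3]
side panel 3098 (array([612.9,  31.9]), array([256.2, 161.9]), -88.5) med [600.2  17.8  52.8] z5/95 [50.  56.7]
side green 3 (array([484.2,  81.3]), array([32.3,  0.4]), 61.0) med [490.   92.1  53.9] z5/95 [53.7 77.9]
side bigbrown 447 (array([352.6,  30. ]), array([122.9,  55.1]), -29.7) med [336.4  33.   18.6] z5/95 [13.5 23.1]
```

```bash
cat >> h.py <<'E'
def go(x,y,z,jaw=None,pitch=0):
    """shift/turn from measured pose to a down-pointing tool with jaws opening along azimuth jaw (deg)"""
    from cell import telemetry
    o=telemetry.get_obs(); A=R.from_euler("xyz",o["tool_rot"],degrees=True); M=A.as_matrix()
    print("t",round(o["time_s"],2),"pos",(o["tool_pos"]*1000).round(1),"F",o["force"].round(1),"w",round(o["grip_width"]*1000,1))
    print("jaw az",round(np.degrees(np.arctan2(M[1,2],M[0,2])),2),"x ax",M[:,0].round(3),"q",o["qpos"].round(1))
    s=M.T@(np.array([x,y,z])-o["tool_pos"])*1000
    print("shift",s.round(1))
    if jaw is not None:
        best=[]
        for j in(jaw,jaw+180):
            X=np.array([0,0,-1.]); Z=np.array([np.cos(np.radians(j)),np.sin(np.radians(j)),0]); Y=np.cross(Z,X)
            rv=(A.inv()*R.from_matrix(np.c_[X,Y,Z])).as_rotvec(); best.append(rv)
        for b in sorted(best,key=np.linalg.norm): print("turn",b.round(3),np.degrees(np.linalg.norm(b)).round(1))
E
python3 -c "
from h import *
go(.4965,.0285,.150,6.6)"
```

```text
t 0.9 pos [267.3 592.5 239.6] F [-0.2 -0.3  0.3] w 87.1
jaw az 65.72 x ax [ 0.  0. -1.] q [-64.9  18.4  -4.   83.1   1.3  78.5  -3.3]
shift [  89.6 -440.8 -419.9]
turn [ 1.032  0.    -0.   ] 59.1
turn [-2.11  0.    0.  ] 120.9
```

```bash
python3 -m pendant '[[87,[0,-26,-25],[0.062,0,0]],[87,[0,-53,-50],[0.124,0,0]],[87,[0,-79,-76],[0.186,0,0]],[87,[0,-106,-101],[0.248,0,0]],[87,[0,-132,-126],[0.31,0,0]],[87,[0,-159,-151],[0.372,0,0]],[87,[0,-185,-176],[0.434,0,0]],[87,[0,-212,-202],[0.496,0,0]],[87,[0,-238,-227],[0.558,0,0]],[87,[0,-264,-252],[0.62,0,0]]]' 20; python3 -c "
from h import *
go(.4965,.0285,.150,6.6)"
```

```text
time_s: 1.73
tool_pos: [0.4048, 0.2525, 0.2399]
tool_rot: [22.6, 89.9, 52.6]
force: [0.4, 0.9, -0.3]
grip_width: 0.0866
t 1.73 pos [404.8 252.5 239.9] F [ 0.4  0.9 -0.3] w 86.6
jaw az 30.02 x ax [ 0.001  0.001 -1.   ] q [-46.9  -3.1  11.3 107.1   0.6  75.9  -5.7]
shift [  89.8 -239.9  -32.7]
turn [ 0.409  0.001 -0.001] 23.4
turn [-2.733e+00  1.000e-03  1.000e-03] 156.6
```

```bash
python3 -m pendant '[[87,[9,-30,-4],[0.051,0,0]],[87,[20,-60,-8],[0.102,0,0]],[87,[30,-90,-12],[0.153,0,0]],[87,[40,-120,-16],[0.204,0,0]],[87,[50,-150,-20],[0.255,0,0]],[87,[60,-180,-25],[0.306,0,0]],[87,[75,-210,-29],[0.36,0,0]],[87,[90,-240,-33],[0.409,0,0]],[87,[90,-240,-33],[0.409,0,0]],[87,[90,-240,-33],[0.409,0,0]]]'
python3 - <<'E'
from h import *
go(.4965,.0285,.072,6.6)
from cell import optics
for c in("top","side"):
    d=optics.read_camera(c); np.savez(c+"1.npz",**d); im=d["image"]
    cv2.imwrite(f"pics/{c}1.png",cv2.resize(im[130:310,170:370],None,fx=3.3,fy=3.3))
E
```

```text
time_s: 2.57
tool_pos: [0.4963, 0.0283, 0.1489]
tool_rot: [-164.0, 89.9, -157.5]
force: [0.2, 0.9, -0.2]
grip_width: 0.0869
t 2.57 pos [496.3  28.3 148.9] F [ 0.2  0.9 -0.2] w 86.9
jaw az 6.54 x ax [-0.001 -0.001 -1.   ] q [-32.1   3.4  26.7 111.9  -1.7  65.2   1.9]
shift [76.9  0.2  0.4]
turn [-0.001 -0.002  0.   ] 0.1
turn [3.141e+00 1.000e-03 2.000e-03] 179.9
```

View pics/side1.png

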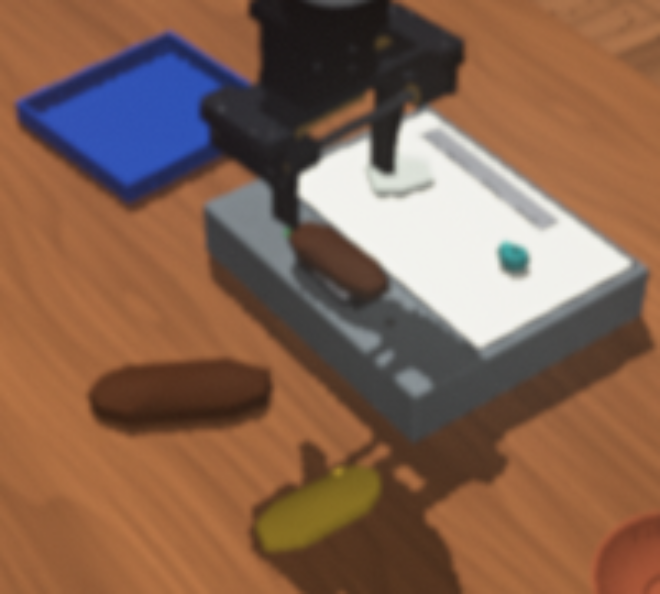

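The gripper straddles the flake in the close side view: fingers at about (285,210) and (385,150), flake at (340,262). The far finger is well clear of the sherd in y, so I'll descend and close.

```bash
python3 -m pendant '[[80,[15,0,0],[0,0,0]],[75,[30,0,0],[0,0,0]],[70,[45,0,0],[0,0,0]],[70,[58,0,0],[0,0,0]],[70,[69,0,0],[0,0,0]],[70,[76,0,0],[0,0,0]],[70,[76,0,0],[0,0,0]],[70,[76,0,0],[0,0,0]]]' 20 && python3 -m pendant '[[50,[0,0,0],[0,0,0]],[44,[0,0,0],[0,0,0]],[38,[0,0,0],[0,0,0]],[30,[0,0,0],[0,0,0]],[25,[0,0,0],[0,0,0]],[25,[0,0,0],[0,0,0]],[25,[0,0,0],[0,0,0]],[25,[0,0,0],[0,0,0]]]' 25
```

```text
time_s: 3.33
tool_pos: [0.4967, 0.0308, 0.0738]
tool_rot: [27.4, 90.0, 34.2]
force: [0.0, -0.7, -0.4]
grip_width: 0.0702
time_s: 4.0
tool_pos: [0.4968, 0.0302, 0.0738]
tool_rot: [10.3, 90.0, 17.0]
force: [0.2, 0.0, 1.0]
grip_width: 0.0379
```

```bash
python3 -m pendant '[[25,[-4,0,0],[0,0,0]],[25,[-14,0,0],[0,0,0]],[25,[-28,0,0],[0,0,0]],[25,[-44,0,0],[0,0,0]],[25,[-60,0,0],[0,0,0]],[25,[-74,0,0],[0,0,0]],[25,[-84,0,0],[0,0,0]],[25,[-88,0,0],[0,0,0]],[25,[-88,0,0],[0,0,0]]]'
python3 - <<'E'
from h import *
go(.518,.3535,.150,6.9)
from cell import optics
for c in("top","side"):
    d=optics.read_camera(c); np.savez(c+"2.npz",**d); im=d["image"]
    cv2.imwrite(f"pics/{c}2.png",cv2.resize(im[130:310,170:370],None,fx=3.3,fy=3.3))
E
```

```text
time_s: 4.75
tool_pos: [0.4972, 0.0303, 0.1627]
tool_rot: [12.7, 89.9, 19.5]
force: [-0.3, 0.8, -0.9]
grip_width: 0.038
t 4.75 pos [497.2  30.3 162.7] F [-0.3  0.8 -0.9] w 38.0
jaw az 6.76 x ax [ 0.002  0.001 -1.   ] q [-32.4   2.5  26.7 111.   -1.3  66.6   1.5]
shift [ 13.  318.5  58.7]
turn [-0.002  0.002 -0.   ] 0.2
turn [ 3.139e+00 -1.000e-03 -3.000e-03] 179.9
```

View pics/side2.png

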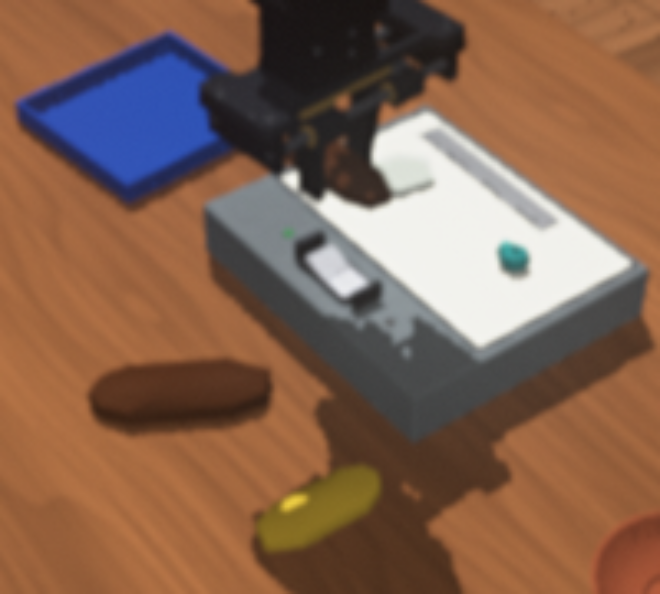

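The flake is held and the chrome rocker is clear between its lugs, at about (335,270) in the crop. But my fingertips reach about 8 mm below the flake's underside, so it couldn't be set flat on the tray floor. I'll put it back on the lugs and regrip 11 mm higher.

```bash
python3 -m pendant '[[25,[16,0,0],[0,0,0]],[25,[36,0,0],[0,0,0]],[25,[56,0,0],[0,0,0]],[25,[70,0,0],[0,0,0]],[25,[79,0,0],[0,0,0]],[25,[84,0,0],[0,0,0]],[25,[86,0,0],[0,0,0]],[25,[88,0,0],[0,0,0]],[25,[88,0,0],[0,0,0]]]' && python3 -m pendant '[[41,[0,0,0],[0,0,0]],[45,[0,0,0],[0,0,0]],[48,[0,0,0],[0,0,0]],[48,[0,0,0],[0,0,0]],[48,[-4,0,0],[0,0,0]],[48,[-8,0,0],[0,0,0]],[48,[-11,0,0],[0,0,0]],[48,[-11,0,0],[0,0,0]],[48,[-11,0,0],[0,0,0]]]'
python3 - <<'E'
from h import *
go(.4965,.03,.0848,6.6)
from cell import optics
for c in("side",):
    d=optics.read_camera(c); np.savez(c+"3.npz",**d); im=d["image"]
    cv2.imwrite(f"pics/{c}3.png",cv2.resize(im[160:260,220:340],None,fx=5,fy=5))
E
```

```text
time_s: 5.6
tool_pos: [0.497, 0.0302, 0.0741]
tool_rot: [8.6, 90.0, 15.3]
force: [-0.7, -0.4, -0.8]
grip_width: 0.0377
time_s: 6.35
tool_pos: [0.4969, 0.0303, 0.085]
tool_rot: [15.6, 89.9, 22.4]
force: [-0.7, 0.0, -1.1]
grip_width: 0.0481
t 6.35 pos [496.9  30.3  85. ] F [-0.7  0.  -1.1] w 48.1
jaw az 6.77 x ax [ 0.001  0.    -1.   ] q [-31.5   8.   26.8 115.5  -4.3  57.3   4.1]
shift [ 0.2 -0.3 -0.4]
turn [ 0.003  0.001 -0.   ] 0.2
turn [-3.139e+00  0.000e+00  2.000e-03] 179.8
```

View pics/side3.png

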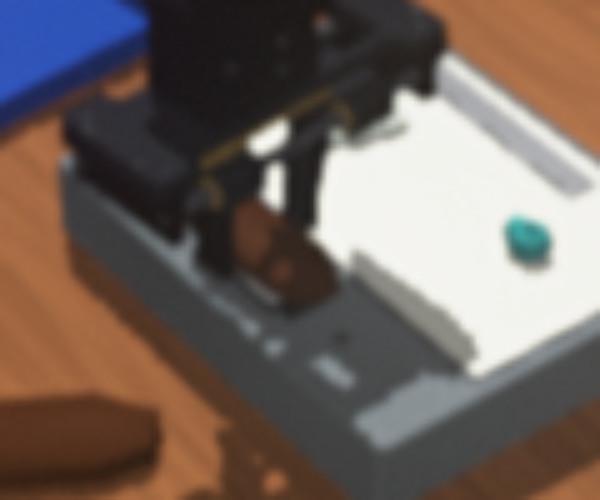

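The flake rests on the lugs again, at (285,262) in the crop, between the opened fingers. I'll close and lift.

```bash
python3 -m pendant '[[42,[0,0,0],[0,0,0]],[38,[0,0,0],[0,0,0]],[30,[0,0,0],[0,0,0]],[25,[0,0,0],[0,0,0]],[25,[0,0,0],[0,0,0]],[25,[0,0,0],[0,0,0]]]' 30 && python3 -m pendant '[[25,[-4,0,0],[0,0,0]],[25,[-14,0,0],[0,0,0]],[25,[-28,0,0],[0,0,0]],[25,[-44,0,0],[0,0,0]],[25,[-58,0,0],[0,0,0]],[25,[-70,0,0],[0,0,0]],[25,[-77,0,0],[0,0,0]],[25,[-77,0,0],[0,0,0]]]'
python3 - <<'E'
from h import *
go(.518,.3535,.1627,6.9)
from cell import optics
for c in("side",):
    d=optics.read_camera(c); im=d["image"]
    cv2.imwrite(f"pics/{c}4.png",cv2.resize(im[130:250,200:340],None,fx=5,fy=5))
E
```

```text
time_s: 6.9
tool_pos: [0.4964, 0.0302, 0.0844]
tool_rot: [-170.7, 90.0, -163.9]
force: [-0.4, 0.1, -1.4]
grip_width: 0.0375
time_s: 7.57
tool_pos: [0.4978, 0.0303, 0.1638]
tool_rot: [10.8, 89.8, 17.6]
force: [0.5, -0.1, -1.3]
grip_width: 0.0375
t 7.57 pos [497.8  30.3 163.8] F [ 0.5 -0.1 -1.3] w 37.5
jaw az 6.76 x ax [ 0.004  0.001 -1.   ] q [-32.5   2.5  26.8 110.9  -1.3  66.6   1.5]
shift [  1.6 318.5  58.1]
turn [-0.002  0.004 -0.001] 0.3
turn [ 3.139e+00 -1.000e-03 -6.000e-03] 179.9
```

View pics/side4.png

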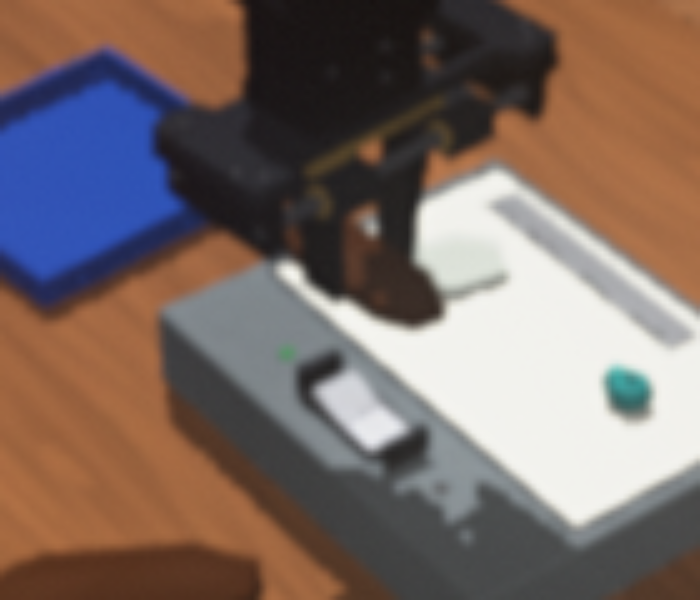

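The flake is held level and clear of the box. Now across to the tray.

```bash
python3 -m pendant '[[25,[0,18,3],[0,0,0]],[25,[0,48,9],[0,0,0]],[25,[0,84,15],[0,0,0]],[25,[0,122,22],[0,0,0]],[25,[0,160,29],[0,0,0]],[25,[0,198,36],[0,0,0]],[25,[0,236,43],[0,0,0]],[25,[0,270,50],[0,0,0]],[25,[0,300,55],[0,0,0]],[25,[0,318,58],[0,0,0]]]'; python3 -m pendant '[[25,[20,0,0],[0,0,0]],[25,[45,0,0],[0,0,0]],[25,[70,0,0],[0,0,0]],[25,[90,0,0],[0,0,0]],[25,[100,0,0],[0,0,0]],[25,[100,0,0],[0,0,0]]]';  python3 - <<'E'
from h import *
go(.518,.3535,.0248,6.9)
from cell import optics
for c in("side","top"):
    d=optics.read_camera(c); im=d["image"]; np.savez(c+"5.npz",**d)
    if c=="side": cv2.imwrite(f"pics/{c}5.png",cv2.resize(im[90:230,140:300],None,fx=4,fy=4))
    else: cv2.imwrite(f"pics/{c}5.png",cv2.resize(im[130:280,80:340],None,fx=3,fy=3))
E
```

```text
time_s: 8.45
tool_pos: [0.5149, 0.3572, 0.1599]
tool_rot: [161.0, 89.9, 168.0]
force: [-0.5, -0.2, -0.8]
grip_width: 0.0375
time_s: 8.95
tool_pos: [0.5144, 0.3512, 0.0578]
tool_rot: [-146.9, 89.6, -140.1]
force: [-0.1, -1.1, -0.6]
grip_width: 0.0373
t 8.95 pos [514.4 351.2  57.8] F [-0.1 -1.1 -0.6] w 37.3
jaw az 6.76 x ax [-0.005 -0.004 -1.   ] q [-48.1  24.   14.   98.4  -6.6  58.8 -25.1]
shift [33.  2.  4.]
turn [-0.002 -0.006  0.004] 0.4
turn [3.139 0.006 0.009] 179.9
```

View pics/side5.png

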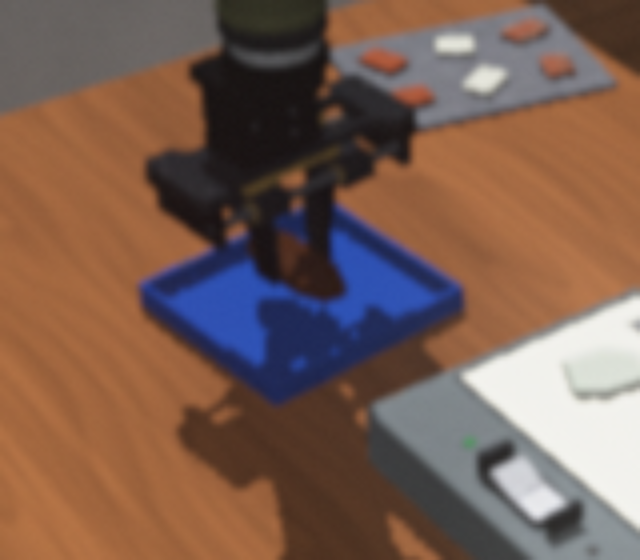

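View pics/top5.png

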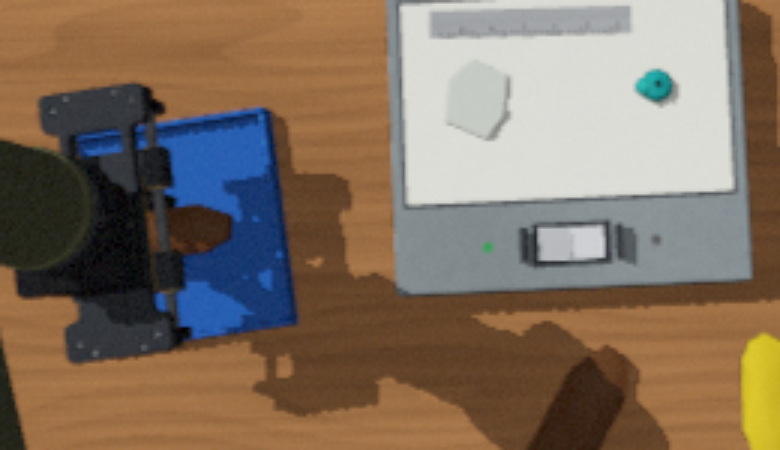

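The flake is over the middle of the tray: at (205,230) in the top crop, with the tray spanning x 80–295. I'll lower it, then feel for the floor.

```bash
python3 -m pendant '[[25,[12,1,2],[0,0,0]],[25,[22,2,4],[0,-0.003,0]],[25,[28,2,4],[0,-0.006,0.004]],[25,[30,2,4],[0,-0.006,0.004]],[25,[30,2,4],[0,-0.006,0.004]],[25,[30,2,4],[0,-0.006,0.004]]]'; python3 -m pendant '[[25,[1,0,0],[0,0,0]],[25,[1,0,0],[0,0,0]]]';python3 -m pendant '[[25,[1,0,0],[0,0,0]],[25,[1,0,0],[0,0,0]]]'
```

```text
time_s: 9.55
tool_pos: [0.5205, 0.3552, 0.0316]
tool_rot: [33.4, 89.6, 40.2]
force: [-0.7, -0.3, -0.3]
grip_width: 0.0375
time_s: 9.72
tool_pos: [0.5207, 0.3555, 0.0309]
tool_rot: [33.7, 89.5, 40.4]
force: [-0.2, 0.3, -0.8]
grip_width: 0.0375
time_s: 9.88
tool_pos: [0.5205, 0.3554, 0.0297]
tool_rot: [33.8, 89.6, 40.6]
force: [-0.3, 0.3, -1.2]
grip_width: 0.0378
```

```bash
python3 -c "
from h import *
go(.5205,.3554,.0248,6.9)"; for i in 1; do python3 -m pendant '[[25,[1,0,0],[0,0,0]],[25,[2,0,0],[0,0,0]],[25,[2,0,0],[0,0,0]]]'; python3 -m pendant '[[25,[1,0,0],[0,0,0]],[25,[1,0,0],[0,0,0]]]'; done;  python3 -m pendant '[[25,[1,0,0],[0,0,0]],[25,[1,0,0],[0,0,0]]]'
```

```text
t 9.88 pos [520.5 355.4  29.7] F [-0.3  0.3 -1.2] w 37.8
jaw az 6.76 x ax [ 0.006  0.005 -1.   ] q [-47.7  26.1  13.7  99.   -7.3  55.3 -24.5]
shift [ 4.9  0.  -0. ]
turn [-0.002  0.006 -0.004] 0.5
turn [ 3.139 -0.007 -0.01 ] 179.9
time_s: 10.13
tool_pos: [0.5204, 0.3552, 0.0274]
tool_rot: [33.5, 89.6, 40.3]
force: [-0.6, 0.3, -1.3]
grip_width: 0.0377
time_s: 10.3
tool_pos: [0.5203, 0.3552, 0.0264]
tool_rot: [33.7, 89.6, 40.5]
force: [0.8, -0.6, -1.3]
grip_width: 0.0373
time_s: 10.47
tool_pos: [0.5204, 0.3553, 0.0254]
tool_rot: [33.8, 89.6, 40.6]
force: [0.0, 0.4, -1.1]
grip_width: 0.0373
```

```bash
python3 -m pendant '[[25,[0.5,0,0],[0,0.006,-0.004]],[25,[0.5,0,0],[0,0.006,-0.004]]]'; python3 -m pendant '[[25,[0.7,0,0],[0,0,0]],[25,[0.7,0,0],[0,0,0]]]';  python3 -m pendant '[[25,[0.7,0,0],[0,0,0]],[25,[0.7,0,0],[0,0,0]]]'
```

```text
time_s: 10.63
tool_pos: [0.5206, 0.3555, 0.025]
tool_rot: [-143.1, 90.0, -136.3]
force: [0.2, -0.3, -1.5]
grip_width: 0.0374
time_s: 10.8
tool_pos: [0.5207, 0.3555, 0.0245]
tool_rot: [30.7, 90.0, 37.4]
force: [0.1, -0.0, 0.4]
grip_width: 0.038
time_s: 10.97
tool_pos: [0.5207, 0.3555, 0.0245]
tool_rot: [52.9, 90.0, 59.7]
force: [-1.7, -1.2, 4.2]
grip_width: 0.0373
```

The force rose to +4 N at TCP z = 24.5 mm, so the flake is on the floor. I'll release slowly, then raise the arm.

```bash
python3 -m pendant '[[39,[0,0,0],[0,0,0]],[41,[0,0,0],[0,0,0]],[45,[0,0,0],[0,0,0]],[52,[0,0,0],[0,0,0]],[52,[0,0,0],[0,0,0]],[52,[-8,0,0],[0,0,0]],[52,[-25,0,0],[0,0,0]],[52,[-55,0,0],[0,0,0]],[52,[-90,0,0],[0,0,0]],[52,[-125,0,0],[0,0,0]]]'
python3 - <<'E'
from h import *
go(.4965,.03,.150,90)
from cell import optics,models
for c in("side","top"):
    d=optics.read_camera(c); im=d["image"]; np.savez(c+"6.npz",**d)
    if c=="side": cv2.imwrite(f"pics/{c}6.png",cv2.resize(im[90:230,140:300],None,fx=4,fy=4))
    else: cv2.imwrite(f"pics/{c}6.png",cv2.resize(im[130:280,80:340],None,fx=3,fy=3))
    for m in models.landmark_of(c,"rocker_press"): print(c,m["centre"][0]*420,m["centre"][1]*560,m["confidence"])
E
```

```text
time_s: 11.8
tool_pos: [0.5201, 0.3549, 0.15]
tool_rot: [-140.3, 89.9, -133.6]
force: [-0.4, 0.9, -0.6]
grip_width: 0.0519
t 11.8 pos [520.1 354.9 150. ] F [-0.4  0.9 -0.6] w 51.9
jaw az 6.75 x ax [-0.001 -0.001 -1.   ] q [-48.8  19.3  14.8  93.1  -5.2  68.3 -26.1]
shift [ 3.000e-01 -3.199e+02 -6.160e+01]
turn [-1.453e+00 -1.000e-03 -0.000e+00] 83.3
turn [ 1.689e+00 -0.000e+00  1.000e-03] 96.7
side 210.084 266.0 0.5
top 210.588 260.62399999999997 0.54
```

View pics/side6.png

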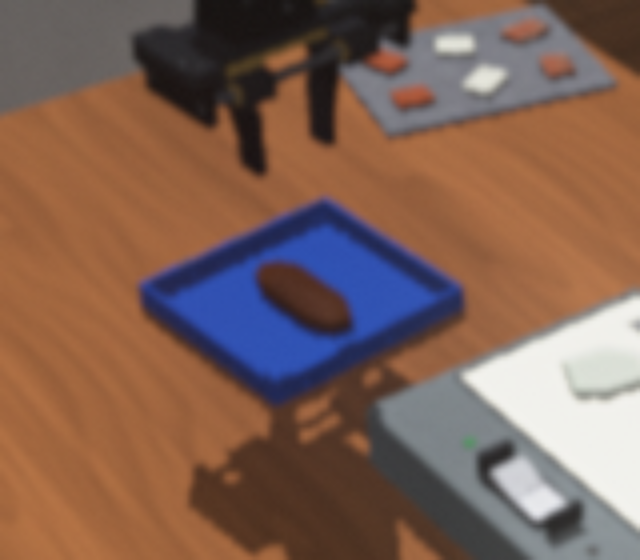

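View pics/top6.png

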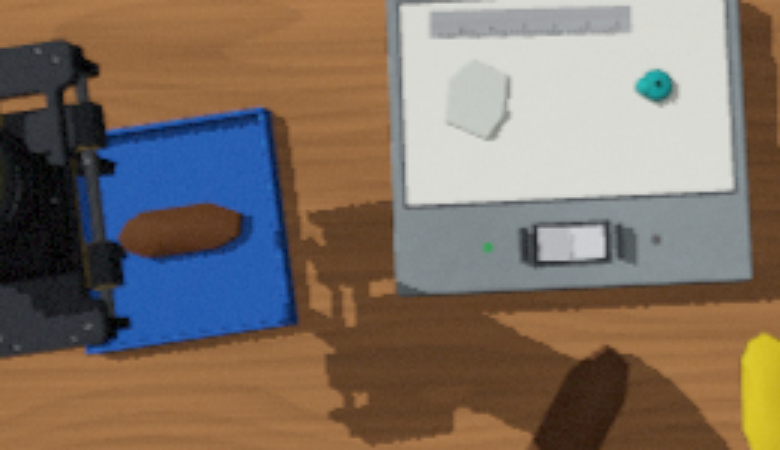

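The flake lies flat inside the tray. Next is the rocker's exact location and the height of its surroundings.

Run:
```python
from h import *
d=dict(np.load("top6.npz")); im=d["image"]; P=cloud(d)
cv2.imwrite("pics/rock.png",cv2.resize(im[195:230,240:302],None,fx=12,fy=12,interpolation=cv2.INTER_NEAREST))
def at(u,v,z):
    C=d["cam_to_world"]; r=C[:3,:3]@np.array([(u-d["cx"])/d["fx"],-(v-d["cy"])/d["fy"],-1]); o=C[:3,3]
    return ((o+r*(z-o[2])/r[2])*1000).round(1)
print("lm",at(260.6,210.6,.059))
print("bright min");m=np.zeros(im.shape[:2],bool); m[200:222,252:288]=1; m&=(im.min(2)>150)
v,u=np.nonzero(m); print(u.min(),u.max(),v.min(),v.max(), at(u.min()-.5,211,.06),at(u.max()+.5,211,.054),at(270,v.min()-.5,.056),at(270,v.max()+.5,.056))
print("box-centre y 33.5; flake 30")
for v in range(202,222,1): print(v,(P[v,250:292:3,2]*1000).round(0).astype(int))
s=dict(np.load("side6.npz"));Q=cloud(s); hsv=s["image"].min(2)
g=(abs(Q[...,0]-.497)<.03)&(abs(Q[...,1]-.03)<.06)&(hsv>150)
print(rect(Q[g]),np.percentile(Q[g][:,2],[5,50,95]))
```

```text
lm [499.   52.9  59. ]
bright min
259 281 205 216 [498.1  57.7  60. ] [497.1   4.4  54. ] [512.8  30.8  56. ] [484.8  31.5  56. ]
box-centre y 33.5; flake 30
202 [50 50 50 47 52 51 50 51 52 50 51 48 52 51]
203 [50 51 46 50 49 51 47 49 46 49 48 51 50 50]
204 [52 49 49 53 51 47 50 53 51 53 51 50 49 49]
205 [49 48 47 48 51 48 50 51 50 55 53 51 65 50]
206 [48 64 47 63 58 56 53 56 53 54 55 49 66 51]
207 [                  50                   65                   52
                   62 -9223372036854775808                   58
                   54                   55                   55
                   53                   53                   52
                   65                   48]
208 [47 65 50 60 56 58 52 54 54 55 53 50 63 52]
209 [49 66 50 54 59 57 51 58 54 54 54 50 65 51]
210 [50 65 48 57 58 59 53 52 52 53 56 48 65 50]
211 [49 64 51 61 60 56 57 56 53 53 54 51 66 48]
212 [52 65 49 55 60 55 53 55 57 53 56 50 66 50]
213 [50 65 48 58 61 60 53 51 55 53 51 49 61 47]
214 [51 65 50 58 60 58 58 53 53 53 52 52 65 48]
215 [50 65 48 53 59 56 54 53 57 55 53 48 68 50]
216 [50 64 47 58 60 57 55 55 53 57 51 48 52 51]
217 [51 61 48 54 53 51 52 47 52 50 50 51 50 52]
218 [46 48 50 48 51 52 50 50 49 49 50 49 51 51]
219 [50 50 49 47 51 47 51 49 50 50 50 48 50 51]
220 [49 51 49 48 50 51 50 50 51 49 50 49 49 51]
221 [50 51 50 52 47 51 52 48 51 48 48 50 51 48]
(array([495.8,  25.7]), array([63.8, 33.7]), 82.4) [0.05297917 0.05711842 0.06374697]<stdin>:11: RuntimeWarning: invalid value encountered in cast
```

View pics/rock.png

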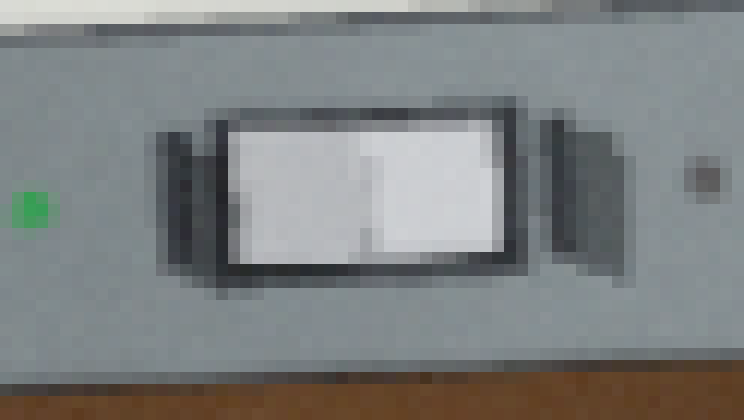

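```bash
python3 -c "
from h import *
go(.498,.046,.150,1.1)"
```

```text
t 12.0 pos [521.2 355.9 150.7] F [-1.  -0.1 -1.7] w 52.1
jaw az 6.76 x ax [ 0.003  0.002 -1.   ] q [-48.7  19.2  14.8  93.1  -5.2  68.1 -26. ]
shift [-1.00e-01 -3.05e+02 -5.96e+01]
turn [ 0.099  0.003 -0.002] 5.7
turn [-3.043e+00  3.000e-03  4.000e-03] 174.3
```

```bash
python3 -m pendant '[[40,[0,-25,-5],[0.01,0,0]],[30,[0,-60,-12],[0.02,0,0]],[20,[0,-98,-19],[0.03,0,0]],[10,[0,-136,-27],[0.045,0,0]],[0,[0,-174,-34],[0.06,0,0]],[0,[0,-212,-41],[0.07,0,0]],[0,[0,-250,-49],[0.08,0,0]],[0,[0,-285,-56],[0.09,0,0]],[0,[0,-305,-60],[0.099,0,0]],[0,[0,-305,-60],[0.099,0,0]]]' 30; python3 -m pendant '[[0,[0,0,0],[0,0,0]],[0,[0,0,0],[0,0,0]]]'
python3 - <<'E'
from h import *
go(.498,.046,.085,1.1)
E
```

```text
time_s: 12.83
tool_pos: [0.4953, 0.0392, 0.1475]
tool_rot: [-139.4, 89.8, -138.8]
force: [0.2, 0.7, 0.7]
grip_width: 0.0011
time_s: 13.0
tool_pos: [0.4962, 0.0463, 0.1479]
tool_rot: [170.4, 89.9, 171.5]
force: [-0.8, 0.5, 0.5]
grip_width: 0.0004
t 13.0 pos [496.2  46.3 147.9] F [-0.8  0.5  0.5] w 0.4
jaw az 1.14 x ax [-0.001  0.    -1.   ] q [-33.2   3.7  25.9 111.7  -1.8  65.1  -5.5]
shift [62.9 -0.3  1.9]
turn [ 0.001 -0.001 -0.   ] 0.1
turn [-3.141e+00  0.000e+00 -2.000e-03] 180.0
```

```bash
python3 -m pendant '[[0,[12,0,1],[0,0,0]],[0,[26,0,2],[0,0,0]],[0,[40,0,2],[0,0,0]],[0,[52,0,2],[0,0,0]],[0,[60,0,2],[0,0,0]],[0,[63,0,2],[0,0,0]],[0,[63,0,2],[0,0,0]],[0,[63,0,2],[0,0,0]]]'
python3 - <<'E'
from h import *
go(.498,.046,.071,1.1)
from cell import optics
d=optics.read_camera("side"); im=d["image"]
cv2.imwrite("pics/side7.png",cv2.resize(im[160:260,220:340],None,fx=5,fy=5))
E
```

```text
time_s: 13.67
tool_pos: [0.499, 0.0458, 0.0857]
tool_rot: [-30.7, 90.0, -29.6]
force: [-0.7, -0.6, 0.9]
grip_width: 0.0006
t 13.67 pos [499.   45.8  85.7] F [-0.7 -0.6  0.9] w 0.6
jaw az 1.13 x ax [ 0. -0. -1.] q [-32.5   8.4  26.  115.   -4.4  57.5  -3.3]
shift [14.7  0.2 -1. ]
turn [0.001 0.    0.   ] 0.0
turn [-3.141 -0.     0.   ] 180.0
```

View pics/side7.png

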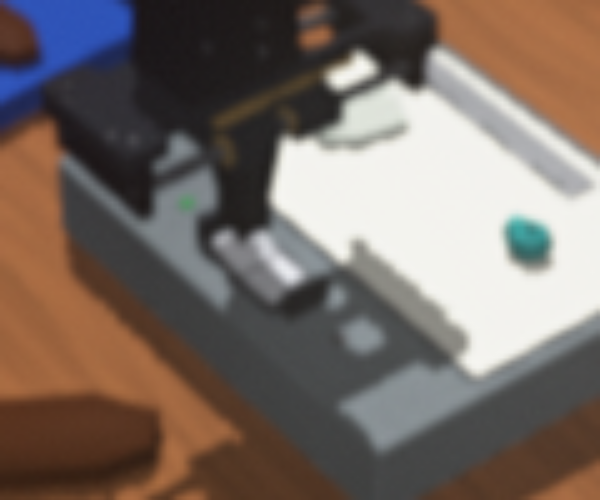

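The closed fingers are just above the left half of the rocker, at about (245,225) in the crop. Pressing in steps.

```bash
python3 -m pendant '[[0,[3,0,0],[0,0,0]],[0,[6,0,0],[0,0,0]],[0,[8,0,0],[0,0,0]],[0,[8,0,0],[0,0,0]]]'; python3 -m pendant '[[0,[2,0,0],[0,0,0]],[0,[4,0,0],[0,0,0]],[0,[4,0,0],[0,0,0]]]';python3 -m pendant '[[0,[1,0,0],[0,0,0]],[0,[2,0,0],[0,0,0]],[0,[2,0,0],[0,0,0]]]'
```

```text
time_s: 14.05
tool_pos: [0.4991, 0.0457, 0.0778]
tool_rot: [35.2, 89.9, 36.3]
force: [-0.3, 0.6, 1.5]
grip_width: 0.0002
time_s: 14.3
tool_pos: [0.4991, 0.0461, 0.0737]
tool_rot: [49.1, 89.9, 50.2]
force: [1.1, 0.8, 2.0]
grip_width: 0.0
time_s: 14.55
tool_pos: [0.499, 0.0455, 0.0716]
tool_rot: [9.8, 90.0, 10.9]
force: [0.3, 1.9, 2.7]
grip_width: 0.0004
```

```bash
python3 -m pendant '[[0,[0.5,0,0],[0,0,0]],[0,[1,0,0],[0,0,0]],[0,[1,0,0],[0,0,0]]]';python3 -m pendant '[[0,[0.5,0,0],[0,0,0]],[0,[1,0,0],[0,0,0]],[0,[1,0,0],[0,0,0]]]'; python3 -m pendant '[[0,[0.5,0,0],[0,0,0]],[0,[1,0,0],[0,0,0]],[0,[1,0,0],[0,0,0]]]'
```

```text
time_s: 14.8
tool_pos: [0.499, 0.0455, 0.0714]
tool_rot: [60.9, 90.0, 62.0]
force: [-1.5, 2.5, 8.2]
grip_width: 0.0004
time_s: 15.05
tool_pos: [0.4991, 0.0455, 0.0713]
tool_rot: [91.5, 90.0, 92.6]
force: [-4.4, 1.9, 15.2]
grip_width: 0.0006
time_s: 15.3
tool_pos: [0.4991, 0.0455, 0.0711]
tool_rot: [102.7, 89.9, 103.7]
force: [-7.5, 0.6, 23.1]
grip_width: 0.0006
```

The rocker is at a hard stop at tip z ≈ 54 mm, with 23 N. I'll retreat and look.

```bash
python3 -m pendant '[[0,[-4,0,0],[0,0,0]],[0,[-15,0,0],[0,0,0]],[0,[-45,0,0],[0,0,0]],[0,[-80,0,0],[0,0,0]],[0,[-80,0,0],[0,0,0]]]' && python3 -m pendant '[[0,[0,30,0],[0,0,0]],[0,[0,65,0],[0,0,0]],[0,[0,100,0],[0,0,0]],[0,[0,135,0],[0,0,0]],[0,[0,170,0],[0,0,0]],[0,[0,200,0],[0,0,0]],[0,[0,220,0],[0,0,0]],[0,[0,220,0],[0,0,0]]]'
python3 - <<'E'
from h import *
from cell import optics
for c in("top","side"):
    d=optics.read_camera(c); im=d["image"]; P=cloud(d)
    if c=="side": cv2.imwrite("pics/side8.png",cv2.resize(im[120:260,150:350],None,fx=3.5,fy=3.5))
    else:
        cv2.imwrite("pics/top8.png",cv2.resize(im[110:290,90:350],None,fx=3,fy=3))
        print("left half z",np.nanmedian(P[207:216,260:268,2]),"right",np.nanmedian(P[207:216,274:281,2]))
        a=np.load("top6.npz")["image"].astype(int); df=abs(a-im).max(2)
        print("panel diff around sherd", df[150:176,226:252].max())
E
```

```text
time_s: 15.72
tool_pos: [0.5024, 0.0449, 0.1547]
tool_rot: [9.5, 89.5, 10.5]
force: [1.9, 0.8, 2.4]
grip_width: 0.0003
time_s: 16.38
tool_pos: [0.4931, 0.2706, 0.1482]
tool_rot: [114.1, 89.9, 115.6]
force: [0.2, 0.1, -0.4]
grip_width: 0.0003
left half z 0.05370017118600734 right 0.0589520710764867
panel diff around sherd 12
```

View pics/side8.png

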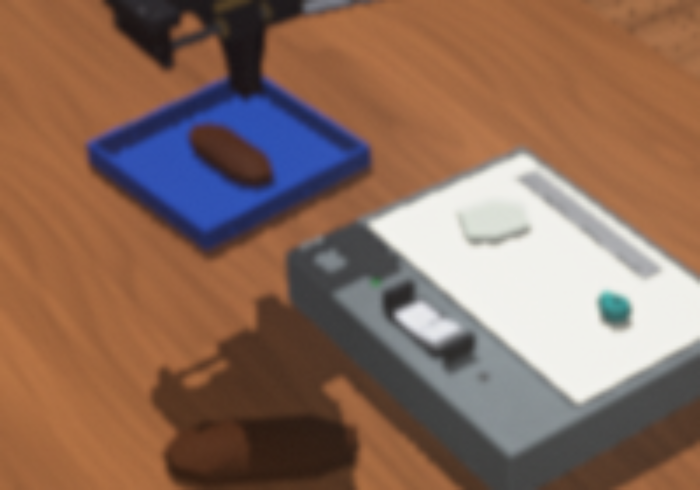

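View pics/top8.png

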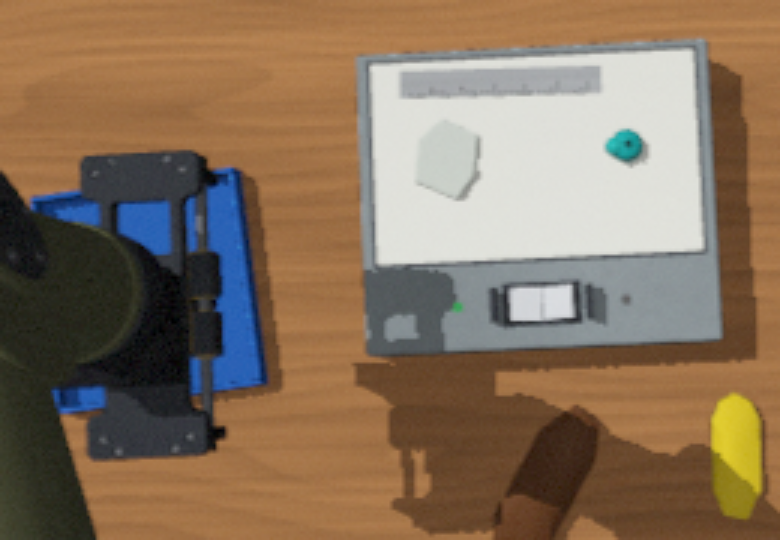

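The left half sits at 53.7 mm and the right at 59 mm, so the rocker has latched on. The sherd region is unchanged and the flake is flat in the tray. Handing in.

```bash
python3 -m pendant '[[0,[0,0,0],[0,0,0]],[0,[0,0,0],[0,0,0]],[0,[0,0,0],[0,0,0]]]'; python3 -c "
from cell import env; print(env.sign_off())"
```

```text
time_s: 16.73
tool_pos: [0.495, 0.2637, 0.1488]
tool_rot: [-69.0, 90.0, -68.1]
force: [0.2, 0.1, -0.6]
grip_width: 0.0004
the job is handed in; nothing more can be done
None
```

The flake is in the blue tray, the light box switch is on, and I handed the job in at about 16.7 s.

- **Flake:** I lifted the smaller brown flake off the lugs. My first grip was too low to set it flat on the tray floor, so I put it back on the lugs and gripped it 11 mm higher. I lowered it into the tray until I felt about 4 N of contact, then released it slowly.
- **Switch:** I pushed the raised left half of the rocker down to its stop, reaching about 23 N.
- **Last checks:** The left half now sits at 53.7 mm and the right at 59 mm, so the rocker stays on. The flake lies flat inside the tray. The picture around the sherd is unchanged apart from noise, and the arm was clear of everything.
- **Disagreements:**
  - The network's rocker point was about 7 mm left of the one I worked out from the rocker's outline. I used the outline.
  - The panel shows no visible glow, so "on" rests on the rocker's position.

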